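# Eject the round clay medallion and lay it on the drying bat

### The arm

A 6-joint arm with a two-finger parallel gripper is mounted at the origin on the work surface. World frame = base frame: x ahead of the robot, y to its left, z up, the work surface at z = 0. Lengths are in m, angles in rad, forces in N, time in s.
With the tool pointing down it reaches from about 0.225 to 0.875 m from the base axis. Payload 3.4 kg.
Tool frame: the origin (TCP) lies between the finger pads; the fingertips stand 19 mm ahead of it and the grasp point (between the pads) is the TCP; z points along the fingers, y is the line along which they close (so a half turn about z gives the same grasp; the last joint's range is limited). The gripper opens to 85 mm and grips with 20 to 120 N. Pads are 22 mm wide; open, the fingers measure 114 mm over their backs; the gripper's body (76 mm by 85 mm) begins 54 mm behind the grasp point. The pads swing forward as they close: fully open they stand 13 mm farther back than shut.
Start: joints at [1.047, 0.276, 1.505, -0, 1.361, -0.121], TCP at [0.225, 0.529, 0.25] pointing down, gripper open.
Joint ranges: [-2.89, 2.89], [-0.75, 2.08], [0.22, 2.7], [-1.18, 4.32], [0.11, 2.71], [-2.7, 2.7]. Speed limits (rad/s): [2.57, 2.57, 3.14, 3.14, 3.14, 3.14].

### API

Orientations are given as a unit quaternion [w, x, y, z].
In Python, from rig import get_state, imaging, ticket gives the robot as it stands. The module is installed in compiled form; this text tells all that it offers.
- The arm moves only by the shell command python3 -m inch 'ROWS' [FORCE]. ROWS is JSON, a list of rows, each an object with "claw": the opening, from -1 (shut) to 1 (fully open); "travel": the shift along the world's x, y, z in units of 200 mm (1.0 is 200 mm), a list of three; "turn": the turn about the world's z in units of 180 degrees (1.0 is 180 degrees). A call has 1 to 5 rows; each row is the pose to reach, as a shift and turn from the pose commanded when the call began, turning the shorter way round; what a row does not reach only later rows make up. A row lasts 1/10 s, in which the tool goes at most 50 mm and 8.59 degrees, less where a joint would pass 70% of its speed; a pose out of reach is approached as far as the arm can. A call with a number of a shift or a turn outside -1 to 1 is refused whole. A call with a gripper value outside its range is refused whole. The fingers move at their own pace and stop on an object; FORCE is the grip in N (left out, the last holds). Time passes only in rows, so rows that repeat a pose let the fingers close. It gives the time, the measured TCP pose, the force, the opening and the grip force at its end, in the units of the state.
- get_state(): the state, without advancing time (a new reading comes with each control period).
- imaging.get_image(name): name is "scene" or "top" or "wrist"; returns the picture (480x640x3 uint8, red, green, blue); there is no depth.
- imaging.camera_params(name): a dict with "camera_matrix" (3x3 intrinsics, pixels), "cam_to_world" (4x4, takes a point from camera to world coordinates); the wrist camera has in their place "T_tool_cam" (4x4, takes a point from camera to tool coordinates, whose origin is the TCP and whose axes are the flange's). Camera axes: x right, y down, z forward; pixel columns grow to the right and rows downward; lengths in m; the calibration is good to about 2 mm. A picture is of the moment at which its call begins: read the wrist's pose just before it. camera_params takes no time and is no camera call.
- ticket.sign_off(): hands the job in; it is judged then, once.
The state is a dict: "clock": time; "qpos": joint angles; "qd": joint speeds; "effort": joint torques, N m; "position": TCP position; "ee_rot": TCP orientation; "contact_force": force on the tool from outside, world axes, zero at the start; "moment": the same for the moment, N m; "width": finger opening in m; "gripper_force": force on a finger pad.
Only numpy, scipy, OpenCV 4.12 (cv2) and the standard library are available. Lean on these libraries where they do the work, as an engineer would, in place of code of your own. Each camera call takes 0.05 s, during which the arm holds its last target. There are 200 camera calls.

### The job

The round fired-clay medallion is finished and sits sunk in its metal holder. Press that holder's pedal all the way down so that the ejector lifts the medallion, then take the raised medallion and set it down, face up and not dropped, lying wholly on the pale plaster bat. Leave the square medallion seated in its own holder.

Things in the scene. Friction and masses are not known exactly. Their poses are not given: they have to be found in the camera images.
- round_medallion: Round terracotta disc, flower on its face, 50 mm across, 24 mm thick, 90 g. Origin: centre of underside, z up. It starts 2 mm below the rim of a round well (54 mm across, 26 mm deep) in a fixed grey metal holder, 100 x 100 mm, 60 mm high, flat clear top: no grip possible. The ejector lifts it straight up 19 mm, to stand 17 mm proud of the holder's top, and it stays up when the pedal is let go.
- round_holder_pad (a point): Centre of the top of that holder's pedal: a black rubber-faced pad 44 x 44 mm on a steel rocker, 106 mm horizontally from the medallion's centre, on the robot's side. Up (start) it is 42 mm above the table, sloping 11 degrees. Pushed down with 3 to 8 N it sinks 24 mm to a stop 18 mm above the table, shifting 6 mm away from the medallion; friction: it stays where left.
- bat: Pale square plaster slab, 140 x 140 mm, 12 mm thick, fixed flat on the table. Origin: centre of its underside; x and y along its sides, z up.
- square_medallion: Square terracotta tile, 46 x 46 mm, 24 mm thick, seated in a square well in a second, otherwise identical holder with its own pedal. Origin: centre of its underside. To be left alone, its pedal too.
Mind the look-alikes: they are no part of the job. What is shaped like the part that bears round_holder_pad but blue is not meant.

How it is judged:
On the way, in this order (a step that is already met when the one before it is completed fails the run):
1. the round medallion has been lifted by the ejector (13 mm or more) and stands level in its well, not touched by the fingers (height (world z) of round_medallion above 0.047 m and distance of round_medallion from where it was at the start of the episode below 0.028 m and angle between round_medallion's own z axis and vertical below 0.17 rad and contact force between the fingers and round_medallion below 0.3 N), for 0.2 s.
2. the gripped medallion is brought down to within 15 mm of the bat's top, over the bat (x of round_medallion in the frame of bat between -0.048 and 0.048 m and y of round_medallion in the frame of bat between -0.048 and 0.048 m and z of round_medallion in the frame of bat below 0.027 m and contact force between the fingers and round_medallion above 0.5 N), for 0.05 s.
At the end, for the whole second after the job is handed in: The round medallion lies flat and face up (within 10 degrees) at rest on the plaster bat, its centre within 48 mm of the bat's centre along each side of the bat, released; the square medallion is still in its well, within 6 mm of its start (x of round_medallion in the frame of bat between -0.048 and 0.048 m and y of round_medallion in the frame of bat between -0.048 and 0.048 m and z of round_medallion in the frame of bat between 0.008 and 0.016 m and angle between round_medallion's own z axis and vertical below 0.17 rad and linear speed of round_medallion below 0.02 m/s and distance of square_medallion from where it was at the start of the episode below 0.006 m); the robot touches nothing.
It fails at once if the square medallion is lifted or moved by more than 6 mm (distance of square_medallion from where it was at the start of the episode above 0.006 m).
It also fails if it takes over 48 s, if anything falls off the work surface, if the arm or the gripper's body presses on something with over 40 N, if the wrist force passes 120 N, or if a joint passes its speed limit or range.

## Working session

There is one attempt and no reset: what is moved stays moved. The work goes in short steps, Python scripts to look and compute and a shell command to move; the robot and the scene stay as the last step left them, time stands still between calls to the robot, and variables do not carry over. Pictures are saved under pics/ and viewed, at most 10 in all, crops included, and the job is handed in when it is done.

```bash
mkdir -p pics
cat > h.py <<'E'
import numpy as np,cv2
from rig import get_state, imaging, ticket
def save(n,f):
    im=imaging.get_image(n); cv2.imwrite('pics/'+f,im[:,:,::-1]); return im
def px2w(n,u,v,z,T=None):
    p=imaging.camera_params(n);K=np.array(p["camera_matrix"]);T=np.array(p["cam_to_world"]) if T is None else T
    d=T[:3,:3]@np.linalg.inv(K)@[u,v,1];o=T[:3,3];return o+d*(z-o[2])/d[2]
E
python3 - <<'E'
from h import *
save('top','top.png');save('scene','scene.png')
for n in('top','scene'):print(imaging.camera_params(n))
s=get_state();print(s)
E
```

```text
{'camera_matrix': array([[549.03484664,   0.        , 317.89855006],
       [  0.        , 549.03484664, 239.91683245],
       [  0.        ,   0.        ,   1.        ]]), 'cam_to_world': array([[-0.02714157, -0.99803615,  0.05645502,  0.42726632],
       [-0.99962804,  0.02694753, -0.00419553, -0.0305355 ],
       [ 0.00266597, -0.05654789, -0.99839633,  1.12599451],
       [ 0.        ,  0.        ,  0.        ,  1.        ]])}
{'camera_matrix': array([[480.12477485,   0.        , 320.42764513],
       [  0.        , 480.12477485, 241.76357804],
       [  0.        ,   0.        ,   1.        ]]), 'cam_to_world': array([[ 0.6026614 ,  0.62139169, -0.50067116,  0.97632152],
       [ 0.79798631, -0.46602907,  0.38214495, -0.35569511],
       [ 0.00413438, -0.62983274, -0.77671979,  0.76192867],
       [ 0.        ,  0.        ,  0.        ,  1.        ]])}
{'clock': 0.1, 'qpos': array([ 1.04701205e+00,  2.76526380e-01,  1.50599761e+00, -8.21765517e-06,
        1.36069173e+00, -1.21001057e-01]), 'qd': array([-0.00100983, -0.00179833, -0.00278479,  0.00211879, -0.00042141,
       -0.0004098 ]), 'effort': array([ 2.64400631e-03, -4.17701769e+01, -2.46404332e+01, -3.68639539e-04,
        5.76898587e-03, -3.23337602e-06]), 'position': array([0.22517866, 0.52860372, 0.2495328 ]), 'ee_rot': array([-2.53312287e-04,  2.00032097e-01,  9.79789009e-01, -7.70994334e-04]), 'contact_force': array([ 0.65953348, -0.21166365, -0.28852983]), 'moment': array([-0.00671178, -0.01342401,  0.04522719]), 'gripper_force': 0.0, 'width': 0.08570517505217524}
```

View pics/top.png

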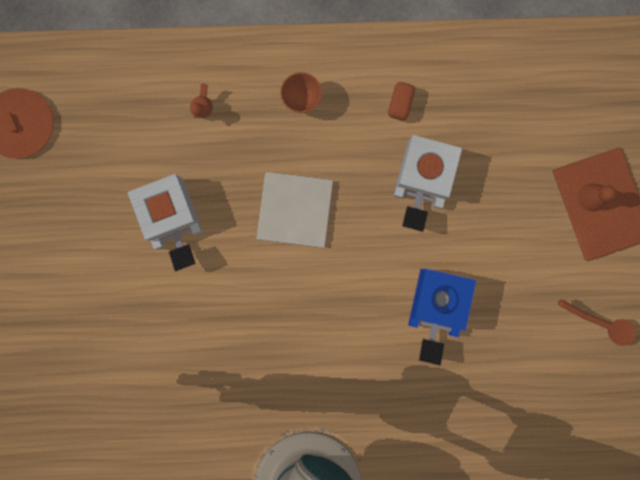

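View pics/scene.png

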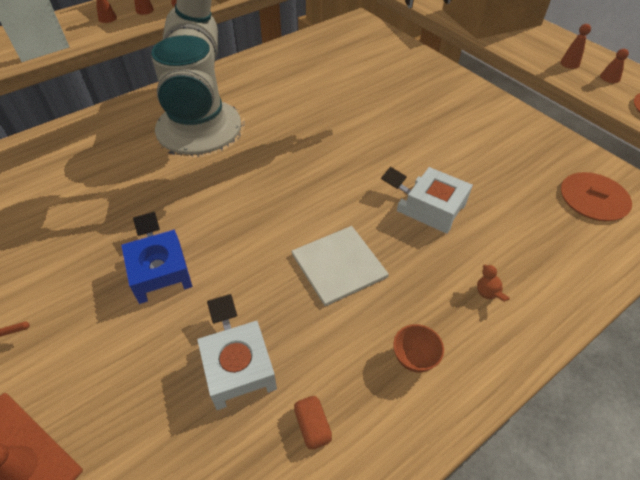

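Candidates in the top view:
- Grey holder with the round disc at (430,166), pad at (415,218). This is the one I want.
- Grey holder with the square tile at (161,207), pad at (181,257). Leave it alone.
- Blue holder, empty, at (444,299), pad at (431,351). This is the look-alike.

The bat is at (295,210). I'll check the choice in one enlarged crop.

Run:
```python
from h import *
im=cv2.imread('pics/top.png')
cv2.imwrite('pics/crop.png',cv2.resize(im[120:260,240:480],None,fx=3.3333,fy=3.3333,interpolation=cv2.INTER_CUBIC)[:466])
for n,l in dict(top=[(430,166,.058),(415,218,.042),(295.5,210,.012)],scene=[(236,356,.058),(222,309,.042),(339,264,.012)]).items():
    for a in l: print(n,a,px2w(n,*a).round(4))
```

```text
top (430, 166, 0.058) [ 0.6271 -0.2591  0.058 ]
top (415, 218, 0.042) [ 0.5269 -0.2288  0.042 ]
top (295.5, 210, 0.012) [0.5525 0.0088 0.012 ]
scene (236, 356, 0.058) [ 0.628  -0.2563  0.058 ]
scene (222, 309, 0.042) [ 0.5296 -0.2282  0.042 ]
scene (339, 264, 0.012) [0.5588 0.0086 0.012 ]
```

View pics/crop.png

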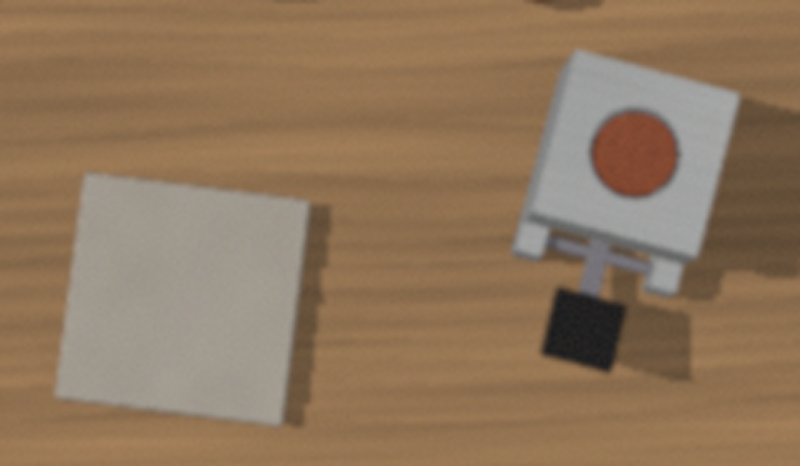

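The crop confirms it: grey metal holder with the round disc at (430.5,165.6) and the black pad at (415.5,218.7). Their distance measures 105 mm against the stated 106. I'm moving above the pad with the gripper shut.

```bash
R='x'; 
python3 -m inch '[{"claw":-1,"travel":[0.375,-0.95,0],"turn":0},{"claw":-1,"travel":[0.375,-0.95,0],"turn":0},{"claw":-1,"travel":[0.375,-0.95,0],"turn":0},{"claw":-1,"travel":[0.375,-0.95,0],"turn":0},{"claw":-1,"travel":[0.375,-0.95,0],"turn":0}]'
python3 -m inch '[{"claw":-1,"travel":[0.375,-0.95,0],"turn":0},{"claw":-1,"travel":[0.375,-0.95,0],"turn":0},{"claw":-1,"travel":[0.375,-0.95,0],"turn":0},{"claw":-1,"travel":[0.375,-0.95,0],"turn":0},{"claw":-1,"travel":[0.375,-0.95,0],"turn":0}]'
```

```text
clock: 0.6
position: [0.3012, 0.3342, 0.25]
ee_rot: [0.0, 0.203, 0.979, -0.002]
contact_force: [0.6, 0.7, -0.3]
width: 0.0118
gripper_force: 0.0
clock: 1.1
position: [0.3774, 0.1448, 0.2503]
ee_rot: [0.001, 0.204, 0.979, -0.001]
contact_force: [0.1, 0.3, 0.7]
width: 0.0
gripper_force: 0.0
```

```bash
python3 -m inch '[{"claw":-1,"travel":[0.375,-0.95,0],"turn":0},{"claw":-1,"travel":[0.375,-0.95,0],"turn":0},{"claw":-1,"travel":[0.375,-0.95,0],"turn":0},{"claw":-1,"travel":[0.375,-0.95,0],"turn":0},{"claw":-1,"travel":[0.375,-0.95,0],"turn":0}]'
python3 -m inch '[{"claw":-1,"travel":[0.375,-0.94,-0.2],"turn":0},{"claw":-1,"travel":[0.375,-0.94,-0.2],"turn":0},{"claw":-1,"travel":[0.375,-0.94,-0.2],"turn":0},{"claw":-1,"travel":[0.375,-0.94,-0.2],"turn":0},{"claw":-1,"travel":[0.375,-0.94,-0.2],"turn":0}]'
python3 - <<'E'
from h import *
s=get_state();print(s['position'])
im=save('wrist','w1.png')
p=imaging.camera_params('wrist')
from scipy.spatial.transform import Rotation as R
q=s['ee_rot'];T=np.eye(4);T[:3,:3]=R.from_quat([*q[1:],q[0]]).as_matrix();T[:3,3]=s['position']
T=T@p['T_tool_cam'];np.save('T1.npy',T);print(T.round(3))
E
```

```text
clock: 1.6
position: [0.4531, -0.0449, 0.2501]
ee_rot: [0.001, 0.202, 0.979, -0.001]
contact_force: [1.1, 1.3, -0.2]
width: -0.0002
gripper_force: 0.0
clock: 2.1
position: [0.5276, -0.2321, 0.2082]
ee_rot: [-0.0, 0.201, 0.98, -0.0]
contact_force: [-0.1, 0.7, 0.2]
width: -0.0
gripper_force: 0.0
[ 0.52760208 -0.23207082  0.20815742]
[[ 0.394  0.885  0.247  0.464]
 [ 0.919 -0.379 -0.109 -0.204]
 [-0.003  0.27  -0.963  0.331]
 [ 0.     0.     0.     1.   ]]
```

View pics/w1.png

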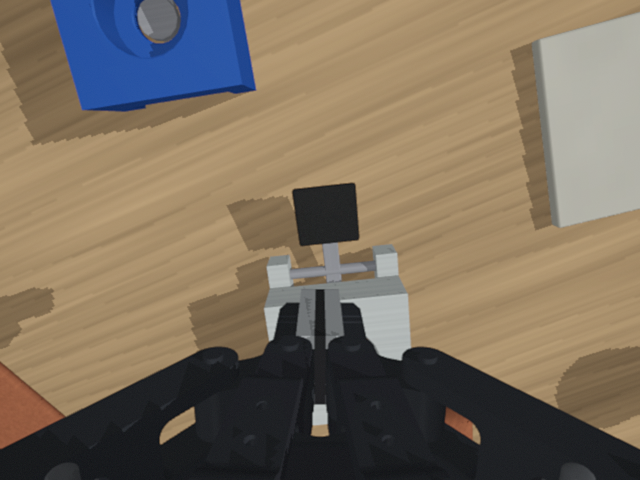

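The wrist view shows the black pad at (326,214), with the grey round holder beyond the fingers and the blue holder off to the left. I'll compute the pad position from this.

Run:
```python
from h import *
T=np.load('T1.npy')
import h
p=imaging.camera_params('wrist');h.imaging
K=np.array(p['camera_matrix']);print(K[0])
for z in(.042,):
  d=T[:3,:3]@np.linalg.inv(K)@[326,214,1];o=T[:3,3];print(o+d*(z-o[2])/d[2])
```

```text
[424.85414308   0.         319.59118734]
[ 0.5246731  -0.22623189  0.042     ]
```

```bash
python3 -m inch '[{"claw":-1,"travel":[-0.015,0.02,-0.2],"turn":0},{"claw":-1,"travel":[-0.015,0.02,-0.4],"turn":0},{"claw":-1,"travel":[-0.015,0.02,-0.6],"turn":0},{"claw":-1,"travel":[-0.015,0.02,-0.68],"turn":0},{"claw":-1,"travel":[-0.015,0.02,-0.68],"turn":0}]'
python3 -m inch '[{"claw":-1,"travel":[0,0,-0.04],"turn":0},{"claw":-1,"travel":[0,0,-0.06],"turn":0},{"claw":-1,"travel":[0,0,-0.08],"turn":0},{"claw":-1,"travel":[0,0,-0.1],"turn":0},{"claw":-1,"travel":[0,0,-0.1],"turn":0}]'
```

```text
clock: 2.65
position: [0.5204, -0.2211, 0.0719]
ee_rot: [-0.003, 0.199, 0.98, 0.002]
contact_force: [-1.1, -0.3, 0.0]
width: 0.0003
gripper_force: 0.0
clock: 3.15
position: [0.5221, -0.2247, 0.0544]
ee_rot: [-0.0, 0.2, 0.98, 0.0]
contact_force: [-1.7, 0.9, 2.0]
width: -0.0002
gripper_force: 1.0
```

```bash
python3 -m inch '[{"claw":-1,"travel":[-0.005,0,-0.02],"turn":0},{"claw":-1,"travel":[-0.01,0,-0.04],"turn":0},{"claw":-1,"travel":[-0.015,0,-0.06],"turn":0},{"claw":-1,"travel":[-0.02,0,-0.08],"turn":0},{"claw":-1,"travel":[-0.02,0,-0.08],"turn":0}]'
python3 -m inch '[{"claw":-1,"travel":[0,0,-0.01],"turn":0},{"claw":-1,"travel":[0,0,-0.015],"turn":0},{"claw":-1,"travel":[0,0,-0.015],"turn":0}]'
```

```text
clock: 3.65
position: [0.5188, -0.2252, 0.0379]
ee_rot: [0.0, 0.2, 0.98, -0.0]
contact_force: [0.1, 1.0, 0.7]
width: -0.0
gripper_force: 0.6
clock: 3.95
position: [0.5188, -0.2254, 0.0372]
ee_rot: [0.001, 0.2, 0.98, -0.0]
contact_force: [-3.4, 3.9, 15.7]
width: 0.0003
gripper_force: 8.3
```

The pedal is against its stop (15.7 N at z = 37 mm). I'm lifting off and checking the medallion.

```bash
python3 -m inch '[{"claw":-1,"travel":[0,0,0.2],"turn":0},{"claw":-1,"travel":[0,0,0.45],"turn":0},{"claw":1,"travel":[0,0,0.6],"turn":0},{"claw":1,"travel":[0,0,0.6],"turn":0},{"claw":1,"travel":[0,0,0.6],"turn":0}]'
python3 - <<'E'
from h import *
save('top','t2.png');save('scene','s2.png')
a=cv2.imread('pics/t2.png')[120:260,360:500];b=cv2.imread('pics/s2.png')[280:420,160:300]
cv2.imwrite('pics/c2.png',cv2.resize(np.hstack([a,b]),None,fx=2.85,fy=2.85,interpolation=cv2.INTER_CUBIC))
E
```

```text
clock: 4.45
position: [0.5185, -0.2258, 0.1555]
ee_rot: [0.001, 0.2, 0.98, -0.001]
contact_force: [-0.7, 0.3, 0.9]
width: 0.0436
gripper_force: 0.0
```

View pics/c2.png

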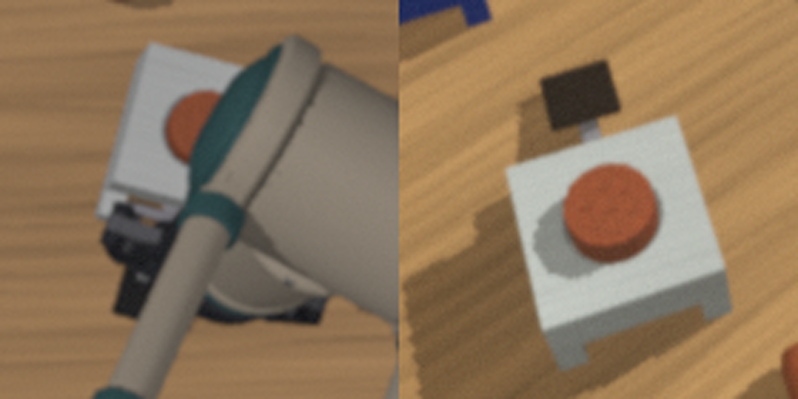

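The medallion stands raised and level; its top-face centre is at about (234.4,352.5) in the scene picture. I'll compute its position again from that.

Run:
```python
from h import *
m=px2w('scene',234.4,352.5,.077);print(m, (np.array([.6275,-.2575,0.])-get_state()['position'])/.2)
```

```text
[ 0.63090778 -0.25795188  0.077     ] [ 0.55057761 -0.16308079 -0.76853203]
```

```bash
python3 -m inch '[{"claw":1,"travel":[0.18,-0.05,0],"turn":0},{"claw":1,"travel":[0.37,-0.11,0],"turn":0},{"claw":1,"travel":[0.55,-0.16,0],"turn":0},{"claw":1,"travel":[0.55,-0.16,0],"turn":0},{"claw":1,"travel":[0.55,-0.16,0],"turn":0}]'
python3 -m inch '[{"claw":1,"travel":[0,0,-0.15],"turn":0},{"claw":1,"travel":[0,0,-0.3],"turn":0},{"claw":1,"travel":[0,0,-0.39],"turn":0},{"claw":1,"travel":[0,0,-0.39],"turn":0},{"claw":1,"travel":[0,0,-0.39],"turn":0}]'
python3 - <<'E'
from h import *
save('wrist','w3.png')
E
```

```text
clock: 5.05
position: [0.6277, -0.2567, 0.1524]
ee_rot: [-0.002, 0.2, 0.98, 0.001]
contact_force: [-0.7, 0.3, 0.3]
width: 0.0853
gripper_force: 0.0
clock: 5.55
position: [0.6274, -0.2567, 0.0771]
ee_rot: [-0.001, 0.2, 0.98, 0.0]
contact_force: [0.7, 0.0, 0.7]
width: 0.0853
gripper_force: 0.0
```

View pics/w3.png

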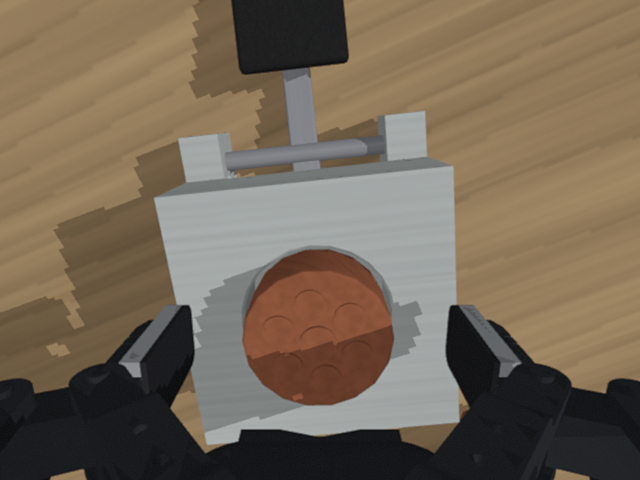

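The wrist view shows the flower-faced disc at (318,330), centred between the fingers (191 on the left, 448 on the right) and in line with the pads. I'm closing on it.

```bash
python3 -m inch '[{"claw":-0.1,"travel":[0,0,0],"turn":0},{"claw":-0.1,"travel":[0,0,0],"turn":0},{"claw":-0.1,"travel":[0,0,0],"turn":0},{"claw":-0.1,"travel":[0,0,0],"turn":0},{"claw":-0.1,"travel":[0,0,0],"turn":0}]' 35
python3 -m inch '[{"claw":-0.1,"travel":[0,0,0.05],"turn":0},{"claw":-0.1,"travel":[0,0,0.15],"turn":0},{"claw":-0.1,"travel":[0,0,0.3],"turn":0},{"claw":-0.1,"travel":[0,0,0.4],"turn":0},{"claw":-0.1,"travel":[0,0,0.4],"turn":0}]'
```

```text
clock: 6.1
position: [0.6288, -0.2573, 0.0781]
ee_rot: [0.001, 0.2, 0.98, -0.0]
contact_force: [-0.7, -0.5, 3.3]
width: 0.0489
gripper_force: 39.7
clock: 6.6
position: [0.6302, -0.2578, 0.161]
ee_rot: [0.003, 0.2, 0.98, -0.001]
contact_force: [0.3, -0.2, -1.0]
width: 0.0482
gripper_force: 39.4
```

```bash
python3 -m inch '[{"claw":-0.1,"travel":[-0.05,0.17,0],"turn":0},{"claw":-0.1,"travel":[-0.1,0.35,0],"turn":0},{"claw":-0.1,"travel":[-0.14,0.52,0],"turn":0},{"claw":-0.1,"travel":[-0.18,0.67,0],"turn":0},{"claw":-0.1,"travel":[-0.18,0.67,0],"turn":0}]'
python3 -m inch '[{"claw":-0.1,"travel":[-0.05,0.17,0],"turn":0},{"claw":-0.1,"travel":[-0.1,0.35,0],"turn":0},{"claw":-0.1,"travel":[-0.14,0.52,0],"turn":0},{"claw":-0.1,"travel":[-0.18,0.66,0],"turn":0},{"claw":-0.1,"travel":[-0.18,0.66,0],"turn":0}]'
python3 -m inch '[{"claw":-0.1,"travel":[0,0,-0.15],"turn":0},{"claw":-0.1,"travel":[0,0,-0.3],"turn":0},{"claw":-0.1,"travel":[0,0,-0.45],"turn":0},{"claw":-0.1,"travel":[0,0,-0.55],"turn":0},{"claw":-0.1,"travel":[0,0,-0.55],"turn":0}]'
python3 - <<'E'
from h import *
a=save('scene','s4.png')[160:340,240:440];b=save('wrist','w4.png')
a=cv2.resize(a[:,:,::-1],(400,360));b=cv2.resize(b[:,:,::-1],(400,300));b=np.vstack([b,np.zeros((60,400,3),np.uint8)])
cv2.imwrite('pics/c4.png',np.hstack([a,b]))
E
```

```text
clock: 7.1
position: [0.5896, -0.1186, 0.1558]
ee_rot: [-0.003, 0.198, 0.98, 0.001]
contact_force: [-0.4, -0.3, -2.5]
width: 0.0483
gripper_force: 39.4
clock: 7.6
position: [0.5544, 0.0118, 0.1562]
ee_rot: [-0.002, 0.199, 0.98, 0.001]
contact_force: [0.2, 0.1, -1.6]
width: 0.0484
gripper_force: 39.4
clock: 8.1
position: [0.554, 0.0082, 0.0438]
ee_rot: [-0.004, 0.2, 0.98, -0.001]
contact_force: [-1.1, 0.8, -1.4]
width: 0.048
gripper_force: 39.3
```

View pics/c4.png

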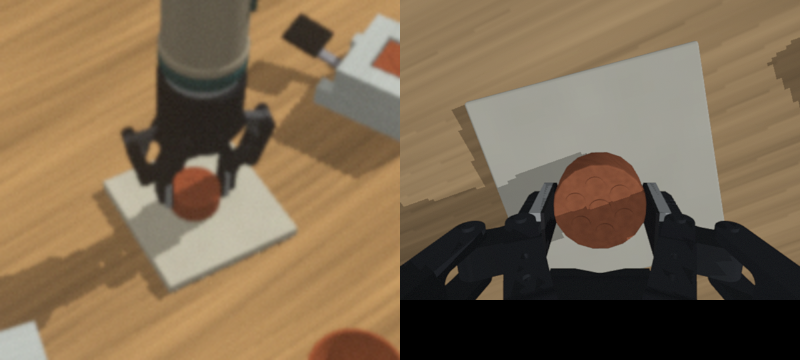

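The disc is held level, face up, over the middle of the bat. In the left half it is at (196,193) with the bat around it. I'm lowering it gently until it touches.

```bash
python3 -m inch '[{"claw":-0.1,"travel":[0,0,-0.01],"turn":0},{"claw":-0.1,"travel":[0,0,-0.02],"turn":0},{"claw":-0.1,"travel":[0,0,-0.03],"turn":0},{"claw":-0.1,"travel":[0,0,-0.03],"turn":0},{"claw":-0.1,"travel":[0,0,-0.03],"turn":0}]'
```

```text
clock: 8.7
position: [0.5565, 0.009, 0.0416]
ee_rot: [0.0, 0.2, 0.98, 0.0]
contact_force: [0.5, -0.5, -0.0]
width: 0.0478
gripper_force: 39.4
```

```bash
python3 -m inch '[{"claw":-0.1,"travel":[0,0,-0.005],"turn":0},{"claw":-0.1,"travel":[0,0,-0.01],"turn":0},{"claw":-0.1,"travel":[0,0,-0.015],"turn":0},{"claw":-0.1,"travel":[0,0,-0.015],"turn":0}]'
python3 -m inch '[{"claw":-0.1,"travel":[0,0,-0.005],"turn":0},{"claw":-0.1,"travel":[0,0,-0.01],"turn":0},{"claw":-0.1,"travel":[0,0,-0.01],"turn":0}]'
```

```text
clock: 9.1
position: [0.5563, 0.009, 0.0381]
ee_rot: [-0.0, 0.2, 0.98, 0.0]
contact_force: [1.0, -0.7, -1.4]
width: 0.0482
gripper_force: 39.4
clock: 9.4
position: [0.5564, 0.009, 0.0378]
ee_rot: [0.0, 0.2, 0.98, 0.0]
contact_force: [-2.8, 0.6, 10.0]
width: 0.0487
gripper_force: 40.4
```

It has touched down (10 N). I'm releasing it and retreating.

```bash
python3 -m inch '[{"claw":0.3,"travel":[0,0,0.005],"turn":0},{"claw":1,"travel":[0,0,0.01],"turn":0},{"claw":1,"travel":[0,0,0.01],"turn":0},{"claw":1,"travel":[0,0,0.01],"turn":0},{"claw":1,"travel":[0,0,0.01],"turn":0}]'
python3 -m inch '[{"claw":1,"travel":[0,0,0.1],"turn":0},{"claw":1,"travel":[0,0,0.3],"turn":0},{"claw":1,"travel":[0,0,0.5],"turn":0},{"claw":1,"travel":[0,0,0.5],"turn":0},{"claw":1,"travel":[0,0,0.5],"turn":0}]'
python3 - <<'E'
from h import *
a=save('scene','s5.png')[160:340,240:440];b=save('wrist','w5.png')
a=cv2.resize(a[:,:,::-1],(400,360));b=cv2.resize(b[:,:,::-1],(400,300));b=np.vstack([b,np.zeros((60,400,3),np.uint8)])
cv2.imwrite('pics/c5.png',np.hstack([a,b]))
E
```

```text
clock: 9.9
position: [0.5564, 0.009, 0.0381]
ee_rot: [-0.0, 0.2, 0.98, 0.0]
contact_force: [-0.2, -0.1, -0.7]
width: 0.0853
gripper_force: 0.0
clock: 10.4
position: [0.5569, 0.009, 0.1392]
ee_rot: [0.001, 0.2, 0.98, 0.0]
contact_force: [-0.9, -1.4, -0.4]
width: 0.0854
gripper_force: 0.0
```

View pics/c5.png

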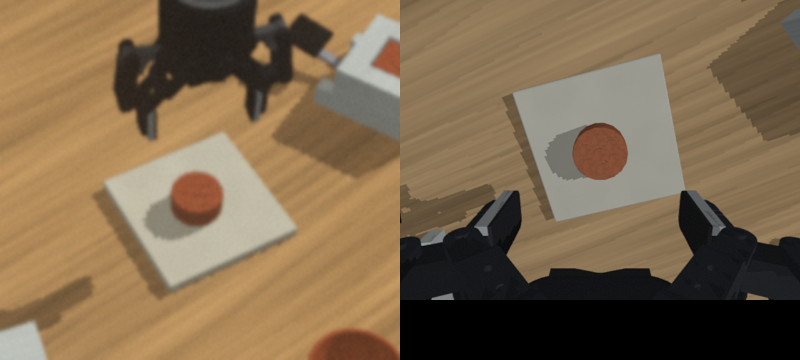

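The disc lies flat, face up and centred on the bat (left half (197,197), right half (600,150)), and the gripper is clear.

```bash
python3 -c "
from rig import ticket
print(ticket.sign_off())"
```

```text
the job is handed in; nothing more can be done
None
```

I pressed the round holder's pedal to its stop, set the raised round medallion down face up near the centre of the plaster bat, left the square medallion alone, and handed the job in at about 10.5 s; no verdict came back.

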